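# Return the bench supplies to their picture pads

### The job

Tidy the assembly bench: set the jar, the red bottle, the loupe and the bit block each upright in the middle of the blue pad whose printed picture shows its outline from above, the bit block in line with its rectangle (either way round). Set things down rather than dropping them, and do not disturb the red-handled screwdriver or the steel beaker.

Things in the scene. Friction and masses are not known exactly. Their poses are not given: they have to be found in the camera images.
- nut_jar_center (a point): white round jar with an off-white ribbed screw lid, 44 mm across, 61 mm high, standing upright; about 0.11 kg. Point at its centre, half-way up; z axis up. Any yaw will do.
- threadlock_bottle_center (a point): slim red bottle with a blue pointed cap, standing upright: body 29 mm across up to 70 mm, cap 14 mm across from 70 to 96 mm; about 0.05 kg. Point at its centre, half-way up the 96 mm; z axis up. Any yaw will do.
- loupe_center (a point): black waisted round eye loupe, standing upright, 37 mm across, 38 mm high; about 0.05 kg. Point at its centre, half-way up; z axis up. Any yaw will do.
- bit_block_center (a point): grey metal bit block, 32 mm (its x) by 85 mm (its y), 22 mm high, with four short screwdriver bits fixed in its top, standing up to 42 mm along its middle line; about 0.16 kg. Point at the centre of the block, 11 mm above its underside; y axis along its length, z up. Grip it across the 32 mm sides.
- jar_pad_top (a point): fixed blue square pad, 76 x 76 mm, 8 mm high, with a plain white disc of 44 mm printed in its middle: the place of the jar. Point at the centre of the disc, on the flat pad top; z up.
- bottle_pad_top (a point): fixed blue square pad, 76 x 76 mm, 8 mm high, with a red disc of 29 mm with a small blue dot in its middle: the place of the red bottle. Point at the centre of the disc, on the flat pad top; z up.
- loupe_pad_top (a point): fixed blue square pad, 76 x 76 mm, 8 mm high, with a black ring of 37 mm round a white centre of 20 mm: the place of the loupe. Point at the centre of the ring, on the flat pad top; z up.
- block_pad_top (a point): fixed blue oblong pad, 60 mm (its x) by 112 mm (its y), 8 mm high, with a grey rectangle of 32 by 85 mm bearing four dark dots: the place of the bit block. Point at the centre of the rectangle, on the flat pad top; y axis along its length, z up.
- torque_driver: bystander, not to be disturbed: red-handled screwdriver, 190 mm long and 33 mm thick, lying loose on the bench at the left, its length along its own y. Origin at the centre of its underside.
- steel_cup: bystander, not to be disturbed: small loose steel beaker, 57 mm across the rim, 50 mm high, standing on the bench at the right. Origin at the centre of its underside.

How it is judged (in metres and radians):
At the end, for the whole second after the job is handed in: Each of the four things stands upright (within 0.15 rad) and released on its own pad, its centre within 12 mm of the centre of the printed picture, the bit block's length within 0.2 rad of the rectangle's length; screwdriver and beaker are within 25 mm of where they were (horizontal distance between nut_jar_center and jar_pad_top below 0.012 m and z of nut_jar_center in the frame of jar_pad_top between 0.0265 and 0.0345 m and angle between each of nut_jar_center, threadlock_bottle_center, loupe_center, bit_block_center's own z axis and vertical below 0.15 rad and horizontal distance between threadlock_bottle_center and bottle_pad_top below 0.012 m and z of threadlock_bottle_center in the frame of bottle_pad_top between 0.044 and 0.052 m and horizontal distance between loupe_center and loupe_pad_top below 0.012 m and z of loupe_center in the frame of loupe_pad_top between 0.015 and 0.023 m and horizontal distance between bit_block_center and block_pad_top below 0.012 m and z of bit_block_center in the frame of block_pad_top between 0.007 and 0.015 m and angle between the y axis of bit_block_center and the y axis of block_pad_top, either way round below 0.2 rad and distance of each of torque_driver, steel_cup from where it was at the start of the episode below 0.025 m); the robot touches nothing.
It fails at once if one of the four things is let go while its underside is more than 6 cm above the bench (about 5 cm above the pads) ((height (world z) of nut_jar_center above 0.0905 m and contact force between nut_jar and anything else below 0.01 N) or (height (world z) of threadlock_bottle_center above 0.108 m and contact force between threadlock_bottle and anything else below 0.01 N) or (height (world z) of loupe_center above 0.079 m and contact force between loupe and anything else below 0.01 N) or (height (world z) of bit_block_center above 0.071 m and contact force between bit_block and anything else below 0.01 N)).
It fails at once if the red-handled screwdriver or the steel beaker is moved by more than 25 mm (distance of any of torque_driver, steel_cup from where it was at the start of the episode above 0.025 m).
It also fails if it takes over 120 s, if anything falls off the work surface, if the arm or the gripper's body presses on something with over 40 N, if the wrist force passes 120 N, or if a joint passes its speed limit or range.

### The arm

A 6-joint arm with a two-finger parallel gripper is mounted at the origin on a cart in front of the work surface, level with it; the furniture and walls round the work are solid. World frame = base frame: x ahead of the robot, y to its left, z up, the work surface at z = 0. Lengths are in mm, angles in rad, forces in N, time in s.
With the tool pointing down it reaches from about 350 to 800 mm from the base axis. Payload 7.3 kg.
Tool frame: the origin (TCP) lies between the finger pads; the fingertips stand 14 mm ahead of it and the grasp point (between the pads) lies 5 mm behind it; z points along the fingers, y is the direction in which the jaws open and shut (so a half turn about z gives the same grasp; the last joint's range is limited). The gripper opens to 85 mm and grips with 20 to 120 N. Pads are 22 mm wide; open, the fingers measure 114 mm over their backs; the gripper's body (76 mm by 85 mm) begins 54 mm behind the grasp point. The pads swing forward as they close: fully open they stand 13 mm farther back than shut.
Start: joints at [0.993, 0.342, 1.524, -0, 1.275, -0.146], TCP at [219.703, 476.837, 245.322] pointing down, gripper open.
Joint ranges: [-2.53, 2.53], [-0.77, 2.02], [0.04, 2.7], [-1, 4.14], [0.28, 2.66], [-3.11, 3.11]. Speed limits (rad/s): [2.57, 2.57, 3.14, 3.14, 3.14, 3.14].

### API

Orientations are given as a 3x3 rotation matrix whose columns are the frame's x, y, z axes.
In Python, from bench import robot, viewer, spotter gives the robot as it stands. Calls block until the motion is done:
- robot.move_ptp(position, orientation): joint-space move of the TCP to a pose.
- robot.movel(position, rotation=None, rate=150): straight line of the TCP; rotation=None keeps the orientation; rate is the mean speed in mm/s.
- robot.movej(angles): joint-space move.
- robot.command_gripper(opening, squeeze=None): opening from 0.0 (shut) to 1.0 (fully open); squeeze is the grip in N (None keeps the last); returns when the fingers have stopped.
- robot.pause(seconds).
- robot.ik(position, orientation): joint angles nearest the present ones, or None.
- robot.observe(): the state.
- viewer.snapshot(name): name is "side" or "top"; returns a dict with "color" (480x640x3 uint8, red, green, blue), "range_z" (480x640 float32, mm along the optical axis (not along the pixel's ray), 0 where there is no reading), "camera_matrix" (3x3 intrinsics, pixels), "k1" (the pictures are not rectified: a ray, as slopes to the right and down, at radius r is drawn at 1 + k1 r^2 times it, then the intrinsics apply), "cam_to_world" (4x4, takes a point from camera to world coordinates). Camera axes: x right, y up, looking along -z (the intrinsics and any distortion apply to the point x, -y, -z); pixel columns grow to the right and rows downward; lengths in mm; the calibration is good to about 2 mm. A picture is of the moment at which its call begins.
A pose or a line that the arm cannot do raises robot.MotionError and nothing moves.
- robot.sign_off(): hands the job in, once; it reports no verdict.
Trained networks look in a picture, given as the dict that the camera call returned (one of the last four; its "shot" number tells which), for a name from the list of things; names that differ only in an ending like _2 or _b are one class to them, and where a whole thing is asked for, a point or a joint stands for the part that bears it (a point fixed in the world has none). Each returns a list of dicts, best first, with "conf" (0 to 1); they miss things now and then, are a little off and sometimes report something else, mostly with a low value. They report only what shows in the picture. A call takes as long as a camera call.
- spotter.look_for(name, picture): "bbox" ([left, top, width, height] in pixels, round what is visible of it).
The state is a dict: "time": time; "joints": joint angles; "dq": joint speeds; "effort": joint torques, N m; "position": TCP position; "ee_rot": TCP orientation; "ft_force": force on the tool from outside, world axes, zero at the start; "wrist_torque": the same for the moment, N m; "opening": opening from 0.0 (shut) to 1.0 (fully open).
Only numpy, scipy, OpenCV 4.12 (cv2) and the standard library are available. Lean on these libraries where they do the work, as an engineer would, in place of code of your own. Each camera call takes 0.05 s, during which the arm holds its last target.

## Working session

There is one attempt and no reset: what is moved stays moved. The work goes in short steps, each a Python script; the robot and the scene stay as the last script left them, time stands still between calls to the robot, and variables do not carry over. Pictures are saved under pics/ and viewed, and the job is handed in when it is done.

```bash
ls; mkdir -p pics
python3 - <<'E'
from bench import robot, viewer, spotter
import cv2, numpy as np, pickle
for n in ("top","side"):
    p=viewer.snapshot(n); cv2.imwrite(f"pics/{n}0.png",p["color"][:,:,::-1]); pickle.dump(p,open(f"{n}0.pkl","wb"))
    print(n,p["camera_matrix"].tolist(),p["k1"],np.round(p["cam_to_world"],3).tolist())
    for o in ["nut_jar_center","threadlock_bottle_center","loupe_center","bit_block_center","jar_pad_top","bottle_pad_top","loupe_pad_top","block_pad_top","torque_driver","steel_cup"]:
        print(o,[(round(d["conf"],2),np.round(d["bbox"]).tolist()) for d in spotter.look_for(o,p)][:3])
print(robot.observe())
E
```

```text
pics
top [[438.8943713558849, 0.0, 326.11810981548007], [0.0, 438.8943713558849, 233.82093751840733], [0.0, 0.0, 1.0]] -0.09342563300129868 [[-0.026, 0.999, -0.039, 479.316], [-1.0, -0.026, -0.001, 38.74], [-0.002, 0.039, 0.999, 944.415], [0.0, 0.0, 0.0, 1.0]]
nut_jar_center [(0.69, [280.0, 256.0, 22.0, 26.0])]
threadlock_bottle_center [(0.54, [221.0, 268.0, 17.0, 12.0])]
loupe_center [(0.7, [416.0, 245.0, 20.0, 14.0]), (0.33, [274.0, 180.0, 39.0, 31.0])]
bit_block_center []
jar_pad_top [(0.9, [277.0, 179.0, 35.0, 37.0]), (0.3, [351.0, 256.0, 42.0, 24.0]), (0.26, [417.0, 244.0, 19.0, 16.0])]
bottle_pad_top [(0.82, [336.0, 171.0, 40.0, 39.0])]
loupe_pad_top [(0.76, [212.0, 175.0, 34.0, 37.0])]
block_pad_top [(0.86, [382.0, 170.0, 51.0, 32.0])]
torque_driver [(0.83, [147.0, 216.0, 82.0, 20.0])]
steel_cup [(0.59, [469.0, 206.0, 31.0, 25.0])]
side [[518.5622018172685, 0.0, 316.98915269925635], [0.0, 518.5622018172685, 234.22209116111216], [0.0, 0.0, 1.0]] -0.12134736144004094 [[0.915, 0.27, -0.299, 244.643], [-0.403, 0.59, -0.7, -655.731], [-0.013, 0.761, 0.649, 692.006], [0.0, 0.0, 0.0,
[... 782 characters left out ...]
00,  1.45279119e-05,
        1.27540993e+00, -1.46007140e-01]), 'dq': array([ 0.00075686, -0.00078941,  0.00056959,  0.000716  , -0.00098204,
        0.00061553]), 'effort': array([-2.06857949e-03, -4.33581841e+01, -2.46270078e+01, -3.13464079e-04,
        4.72379561e-04,  3.15454849e-05]), 'position': array([219.69822763, 476.84211213, 245.31737167]), 'ee_rot': array([[-9.08219002e-01,  4.18495213e-01,  3.09737004e-05],
       [ 4.18495215e-01,  9.08218999e-01,  7.29519131e-05],
       [ 2.39912325e-06,  7.92186591e-05, -9.99999997e-01]]), 'ft_force': array([ 0.05265889, -0.87405944, -0.31427053]), 'wrist_torque': array([-0.00089869, -0.01655085,  0.04108624]), 'opening': 0.998690195102626}
```

View pics/top0.png

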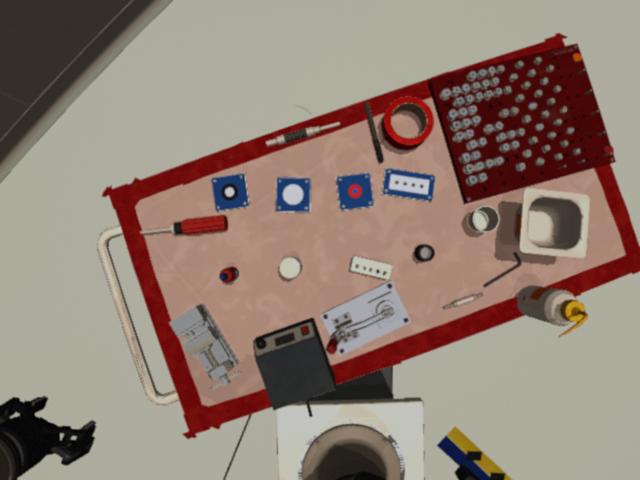

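View pics/side0.png

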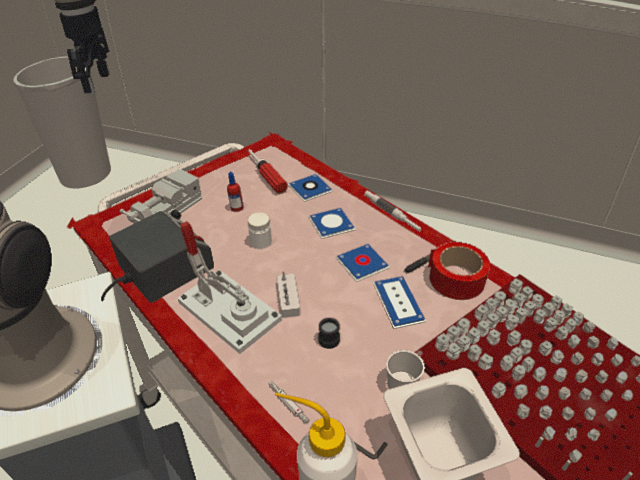

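Run:
```python
import cv2
im=cv2.imread("pics/top0.png")[150:300,130:530]
cv2.imwrite("pics/topcrop0.png",cv2.resize(im,None,fx=2,fy=2,interpolation=cv2.INTER_CUBIC))
```

```text
(no output)
```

View pics/topcrop0.png

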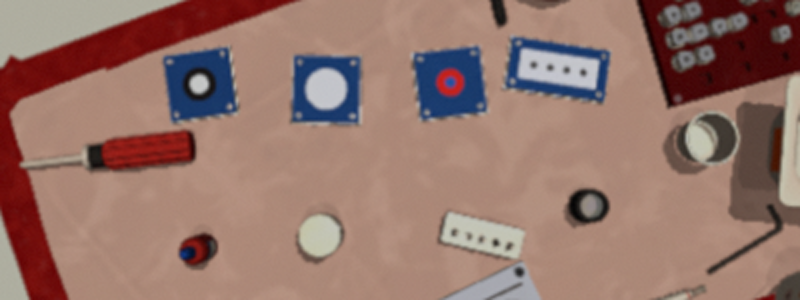

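The top view shows the loupe pad at about (230,192), the jar pad at (293,194), the bottle pad at (355,191) and the block pad at (409,184). The bottle is at (229,274), the jar at (290,268), the block at (371,267) and the loupe at (424,253). The spotter agrees, except that it missed the block in the top view. The side view swaps some pad names. Next I'll measure by segmentation and the depth cloud.

```bash
cat > h.py <<'E'
import cv2, numpy as np
def rays(p,uv):
    K=p["camera_matrix"]; uv=np.asarray(uv,float).reshape(-1,2)
    d=np.array([p["k1"],0,0,0,0.])
    return cv2.undistortPoints(uv.reshape(-1,1,2),K,d).reshape(-1,2)
def to_plane(p,uv,z):
    s=rays(p,uv); T=p["cam_to_world"]
    d=np.c_[s[:,0],-s[:,1],-np.ones(len(s))]@T[:3,:3].T; o=T[:3,3]
    return o+d*((z-o[2])/d[:,2])[:,None]
def cloud(p):
    h,w=p["range_z"].shape; v,u=np.mgrid[:h,:w]
    s=rays(p,np.c_[u.ravel(),v.ravel()]); r=p["range_z"].ravel().astype(float)
    c=np.c_[s[:,0]*r,-s[:,1]*r,-r]; T=p["cam_to_world"]
    P=(c@T[:3,:3].T+T[:3,3]); P[r==0]=np.nan
    return P.reshape(h,w,3)
E
python3 - <<'E'
from h import *
import pickle
T=pickle.load(open("top0.pkl","rb"));S=pickle.load(open("side0.pkl","rb"))
PT=cloud(T);PS=cloud(S)
# bench level & noise
for n,P,b in(("top",PT,(310,215,20,20)),("side",PS,(290,225,12,12))):
    z=P[b[1]:b[1]+b[3],b[0]:b[0]+b[2],2]; print(n,"bench z",np.nanmedian(z),np.nanstd(z))
obj={"jar":((275,250,35,35),(240,205,38,50),61),"bottle":((212,260,32,28),(220,168,28,46),96),"loupe":((410,238,30,28),(312,312,34,40),38),"block":((344,250,52,34),(272,266,32,55),22)}
for n,(bt,bs,H) in obj.items():
    for c,P,b in(("top",PT,bt),("side",PS,bs)):
        Q=P[b[1]:b[1]+b[3],b[0]:b[0]+b[2]].reshape(-1,3); Q=Q[(Q[:,2]>14)&(Q[:,2]<H+30)]
        print(n,c,len(Q),"zmax",np.round(np.percentile(Q[:,2],[50,95,100]),1),"min",np.round(np.percentile(Q[:,:2],2,axis=0),1),"max",np.round(np.percentile(Q[:,:2],98,axis=0),1))
for c,p in(("top",T),("side",S)):
    hsv=cv2.cvtColor(p["color"],cv2.COLOR_RGB2HSV)
    m=cv2.inRange(hsv,(100,110,40),(125,255,255)); m=cv2.morphologyEx(m,cv2.MORPH_CLOSE,np.ones((3,3)))
    cs,_=cv2.findContours(m,cv2.RETR_EXTERNAL,cv2.CHAIN_APPROX_NONE)
    for k in cs:
        if cv2.contourArea(k)<300: continue
        w=to_plane(p,k.reshape(-1,2),8)[:,:2]
        r=cv2.minAreaRect(w.astype(np.float32)); print(c,"pad px",np.round(k.reshape(-1,2).mean(0)),np.round(r[0],1),np.round(r[1],1),round(r[2],1))
E
```

```text
top bench z 0.28665990916692863 1.656346196615553
side bench z 0.6361469836957099 1.5902843809784837
jar top 385 zmax [60.7 63.5 65.1] min [428.9  93.6] max [468.3 133.8]
jar side 635 zmax [51.3 62.5 65.3] min [428.3  92.4] max [468.4 130.5]
bottle top 227 zmax [60.4 94.  96.4] min [423.2 230.3] max [450.1 254.8]
bottle side 376 zmax [51.5 90.1 97.3] min [423.  228.2] max [449.9 246.8]
loupe top 263 zmax [33.7 40.1 42.9] min [ 455.  -181.6] max [ 486.5 -149.5]
loupe side 487 zmax [33.5 40.2 42.6] min [ 454. -183.] max [ 486.  -150.6]
block top 603 zmax [22.1 27.1 43.3] min [412.  -92.9] max [464.5 -13.3]
block side 770 zmax [22.1 35.  43.7] min [401.1 -97.8] max [464.4 -15.2]
top pad px [464. 460.] [  13.9 -248.1] [139.9  26.1] 46.2
top pad px [293. 194.] [603.2 109.3] [66.8 69.1] 88.5
top pad px [353. 191.] [606.4 -24.2] [68.8 68.5] 5.5
top pad px [229. 192.] [612.2 245.3] [68.3 68.8] 6.5
top pad px [408. 184.] [ 618.2 -140.8] [104.9  53.4] 80.2
side pad px [398. 300.] [ 619.  -141.7] [106.3  53.9] 79.9
side pad px [362. 261.] [607.2 -24.7] [69.4 69.9] 5.3
side pad px [332. 221.] [603.8 108.8] [70.3 68.9] 87.6
side pad px [309. 186.] [613.  245.3] [69.4 69.7] 7.2
```

Run:
```python
from h import *
import pickle
from scipy.optimize import least_squares
T=pickle.load(open("top0.pkl","rb"));S=pickle.load(open("side0.pkl","rb"))
PT=cloud(T);PS=cloud(S)
def near(P,c,r,z0,z1):
    Q=P.reshape(-1,3);return Q[(np.hypot(Q[:,0]-c[0],Q[:,1]-c[1])<r)&(Q[:,2]>z0)&(Q[:,2]<z1)]
def fit(Q,R,c): return least_squares(lambda x:np.hypot(Q[:,0]-x[0],Q[:,1]-x[1])-R,c,loss="soft_l1").x
for n,c,R,b,t in(("jar",(449,113),22,(8,54),(57,70)),("bottle",(437,240),14.5,(8,62),(85,105)),("loupe",(470,-166),18.5,(30,36),(34,48))):
    for cn,P in(("top",PT),("side",PS)):
        Q=near(P,c,R+8,*b); q=near(P,c,R+8,*t)
        print(n,cn,len(Q),"circle",np.round(fit(Q,R,c),1),"top mean",len(q),np.round(q.mean(0),1),"minmax mid",np.round((np.percentile(q,3,axis=0)+np.percentile(q,97,axis=0))/2,1))
for cn,P in(("top",PT),("side",PS)):
    Q=near(P,(440,-52),55,17,27); Q=Q[(Q[:,0]>395)]
    if 1:
        r=cv2.minAreaRect(Q[:,:2].astype(np.float32));print("block",cn,len(Q),r)
# color based in top: block contour
p=T; im=p["color"][245:290,340:400].astype(int)
m=((im.min(2)>150)&(im.max(2)-im.min(2)<45)).astype(np.uint8)
m=cv2.morphologyEx(m,cv2.MORPH_CLOSE,np.ones((5,5)))
n,l,st,ce=cv2.connectedComponentsWithStats(m)
for i in range(1,n):
    if st[i,4]>100:
        k=np.argwhere(l==i)[:,::-1]+[340,245]
        print("blk col",st[i],cv2.minAreaRect(to_plane(p,k,22)[:,:2].astype(np.float32)))
# height map around
H=np.full((90,120),np.nan)
for P in(PT,PS):
    Q=P.reshape(-1,3);Q=Q[~np.isnan(Q[:,0])]
    i=((Q[:,0]-250)/5).astype(int);j=((350-Q[:,1])/5).astype(int)
    ok=(i>=0)&(i<90)&(j>=0)&(j<120)
    for a,b,z in zip(i[ok],j[ok],Q[ok,2]):
        if z<400: H[a,b]=np.nanmax([H[a,b],z])
np.save("H.npy",H)
v=np.clip(np.nan_to_num(H,nan=0)*1.7,0,255).astype(np.uint8)
v=cv2.resize(cv2.applyColorMap(v[::-1],cv2.COLORMAP_JET),(720,540),interpolation=cv2.INTER_NEAREST)
for x in range(300,700,50): cv2.putText(v,str(x),(0,540-int((x-250)*1.2)),0,.35,(255,255,255))
for y in range(-200,350,50): cv2.putText(v,str(y),(int((350-y)*1.2),535),0,.35,(255,255,255))
cv2.imwrite("pics/hmap.png",v)
```

```text
jar top 26 circle [448.4 115. ] top mean 357 [448.5 114.3  61. ] minmax mid [448.7 114.   61.1]
jar side 395 circle [450.2 116.1] top mean 264 [449.  112.4  61. ] minmax mid [449.  112.5  60.6]
bottle top 140 circle [435.9 245.3] top mean 33 [434.3 244.4  92.5] minmax mid [434.4 244.8  91.5]
bottle side 294 circle [437.5 245.2] top mean 28 [434.6 242.2  91.9] minmax mid [434.6 241.7  91.8]
loupe top 108 circle [ 456.4 -159. ] top mean 127 [ 471.  -166.3   37.8] minmax mid [ 470.8 -165.9   37.8]
loupe side 157 circle [ 456.7 -167.2] top mean 226 [ 470.6 -166.8   37.9] minmax mid [ 470.2 -166.3   37.5]
block top 582 ((428.5366516113281, -52.5562858581543), (89.99927520751953, 59.762516021728516), 74.49901580810547)
block side 648 ((428.73492431640625, -52.89020919799805), (93.88719940185547, 61.47416687011719), 74.69537353515625)
blk col [ 11  11  44  34 658] ((427.12725830078125, -57.59114456176758), (98.629638671875, 58.433197021484375), 74.9223861694336)
```

View pics/hmap.png

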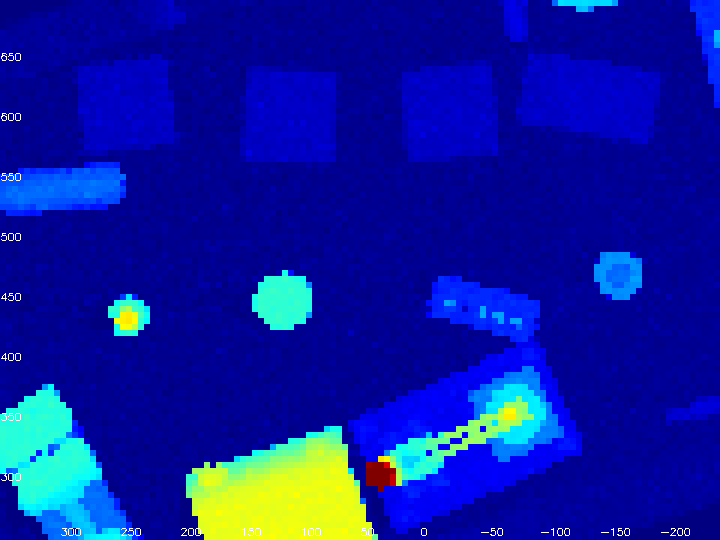

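The height map shows a clear lane at x≈500–530, with the clamp arm at (357,-68) and the plate corner close to the block. The block fit picked up that plate, so I'll refit using only the block. I'll also check where the fingertips sit relative to the TCP, open and shut, before going near the bench.

Run:
```python
from h import *
import pickle
from bench import robot, viewer
T=pickle.load(open("top0.pkl","rb"));S=pickle.load(open("side0.pkl","rb"))
for cn,p in(("top",T),("side",S)):
    P=cloud(p).reshape(-1,3)
    Q=P[(np.abs(P[:,0]-440)<60)&(np.abs(P[:,1]+50)<60)]
    pl=Q[(Q[:,0]<400)&(Q[:,1]>-60)&(Q[:,1]<-10)];print("plate z",np.nanpercentile(pl[:,2],[10,30,50]))
    # block top: above plate edge line; plate edge from (375,-10) to (412,-95)
    q=Q[(Q[:,2]>15.5)&(Q[:,2]<28)&(Q[:,0]>408)]
    # grid connected comps
    g=np.zeros((120,120),np.uint8);ii=np.floor((q[:,0]-380)).astype(int);jj=np.floor(q[:,1]+110).astype(int)
    ok=(ii>=0)&(ii<120)&(jj>=0)&(jj<120);g[ii[ok],jj[ok]]=1
    g=cv2.morphologyEx(g,cv2.MORPH_CLOSE,np.ones((5,5)));g=cv2.morphologyEx(g,cv2.MORPH_OPEN,np.ones((7,7)))
    n,l,st,ce=cv2.connectedComponentsWithStats(g);i=1+np.argmax(st[1:,4])
    k=np.argwhere(l==i)+[380.5,-109.5]
    print("block",cn,st[i],k.mean(0),cv2.minAreaRect(k.astype(np.float32)))
c=np.array([(447,210),(525,236),(518,259),(440,235)])/2+[130,150]
w=to_plane(T,c,22)[:,:2];print("hand corners",np.round(w,1).tolist(),w.mean(0),np.degrees(np.arctan2(*(w[0]+w[3]-w[1]-w[2])[::-1])))
tcp=robot.observe()["position"]
for op in(1.0,0.5,0.0):
    if op<1: robot.command_gripper(op,40)
    for nm in("side","top"):
        s=viewer.snapshot(nm);P=cloud(s).reshape(-1,3)
        q=P[(np.hypot(P[:,0]-tcp[0],P[:,1]-tcp[1])<70)&(P[:,2]>170)]
        print(op,nm,len(q),"low z",np.round(np.sort(q[:,2])[[0,5,15,30]],1) if len(q)>30 else "", "tcp",tcp[2].round(1),robot.observe()["opening"])
robot.command_gripper(1.0); print(robot.observe()["time"])
```

```text
plate z [-1.29541458  0.5864618   2.26630513]
block top [  15   39   84   48 2324] [443.24569707 -52.81282272] ((443.0541687011719, -52.735164642333984), (83.2771224975586, 32.47114562988281), 74.35775756835938)
plate z [-0.35161005  0.87948719 14.39209363]
block side [  12   40   88   47 2219] [444.10612889 -55.13046417] ((443.7557678222656, -54.08484649658203), (85.75733947753906, 32.696781158447266), 75.46554565429688)
hand corners [[469.2, -17.0], [439.7, -98.3], [415.8, -90.2], [443.2, -8.9]] [441.94027307 -53.57050624] 70.7156497732853
1.0 side 2855 low z [243.7 245.9 246.8 248.9] tcp 245.3 1.0012607176750044
1.0 top 4496 low z [243.2 245.5 248.1 250.2] tcp 245.3 1.0005009283049344
0.5 side 3044 low z [232.5 233.8 235.9 237.7] tcp 245.3 0.49916527338404026
0.5 top 4675 low z [233.1 234.7 237.2 238.8] tcp 245.3 0.5026023309636053
0.0 side 2727 low z [231.7 233.2 235.4 239.6] tcp 245.3 0.0005394541457354408
0.0 top 4324 low z [232.  235.2 238.1 240.2] tcp 245.3 -0.0009951560968044207
3.1583
```

Fingertips measured at about 1 mm ahead of the TCP when open, 12 mm at half open and 14 mm shut, which matches the spec. The block refit is (443.2,-53.3), yaw about 75°, 84x32.5 mm, so that fits its given size. I'll start with the jar.

```bash
cat > pp.py <<'E'
from h import *
from bench import robot, viewer, spotter
def R(deg):
    a=np.radians(deg);c,s=np.cos(a),np.sin(a)
    return np.array([[-s,c,0],[c,s,0],[0,0,-1.]])
def st(tag):
    o=robot.observe();print(tag,"t",round(o["time"],2),"pos",np.round(o["position"],1),"open",round(o["opening"],3),"F",np.round(o["ft_force"],1),"j6",round(o["joints"][5],2));return o
def snap(n,f,crop=None,k=1):
    p=viewer.snapshot(n);im=p["color"][:,:,::-1]
    if crop: x,y,w,h=crop; im=cv2.resize(im[y:y+h,x:x+w],None,fx=k,fy=k,interpolation=cv2.INTER_CUBIC)
    cv2.imwrite(f"pics/{f}.png",im);return p
def pick(xy,deg,z,op,hi,sq=40,ptp=True):
    (robot.move_ptp if ptp else robot.movel)([*xy,hi],R(deg))
    robot.command_gripper(op,sq)
    robot.movel([*xy,z+25],rate=200); robot.movel([*xy,z],rate=60); st("at")
    robot.command_gripper(0.0,sq); st("gripped")
def place(path,xy,deg,z,op):
    for q in path: robot.movel(q,R(deg),rate=200)
    st("over")
    robot.movel([*xy,z+10],rate=100); robot.movel([*xy,z],rate=25); st("down")
    robot.command_gripper(op); robot.pause(0.2); st("released")
E
python3 - <<'E'
from pp import *
for xy,d,z in(((448.9,113.8),90,27),((603.5,109),90,36),((436,245),90,47),((606.8,-24.5),90,56),((443.2,-53.3),-15,16),((443.2,-53.3),165,16),((618.6,-141.2),-10,25),((618.6,-141.2),170,25),((470.6,-166.3),90,16),((612.6,245.3),90,25)):
    q=robot.ik([*xy,z],R(d)); print(xy,d,None if q is None else np.round(q,2))
pick((448.9,113.8),90,27,0.75,245)
robot.movel([448.9,113.8,85],rate=80); st("lift")
snap("side","jar_lift",(180,120,260,200),3)
E
```

```text
(448.9, 113.8) 90 [ 0.08  0.54  1.94 -0.    0.66 -1.49]
(603.5, 109) 90 [ 0.05  0.72  1.5  -0.    0.92 -1.52]
(436, 245) 90 [ 0.36  0.55  1.83 -0.    0.76 -1.21]
(606.8, -24.5) 90 [-0.17  0.69  1.51 -0.    0.95 -1.74]
(443.2, -53.3) -15 [-0.29  0.55  1.99 -0.    0.6  -0.03]
(443.2, -53.3) 165 None
(618.6, -141.2) -10 [-0.35  0.77  1.44 -0.    0.94 -0.17]
(618.6, -141.2) 170 [-0.35  0.77  1.44 -0.    0.94  2.97]
(470.6, -166.3) 90 [-0.49  0.61  1.85 -0.    0.69 -2.06]
(612.6, 245.3) 90 [ 0.26  0.81  1.35 -0.    0.98 -1.31]
at t 6.78 pos [448.8 113.8  26.7] open 0.751 F [ 0.1 -0.2  0.3] j6 -1.49
gripped t 7.09 pos [449.2 113.9  27.5] open 0.494 F [-0.5  1.8  4.8] j6 -1.49
lift t 7.97 pos [448.6 113.7  84.6] open 0.499 F [ 0.4 -0.4 -0.3] j6 -1.49
```

View pics/jar_lift.png

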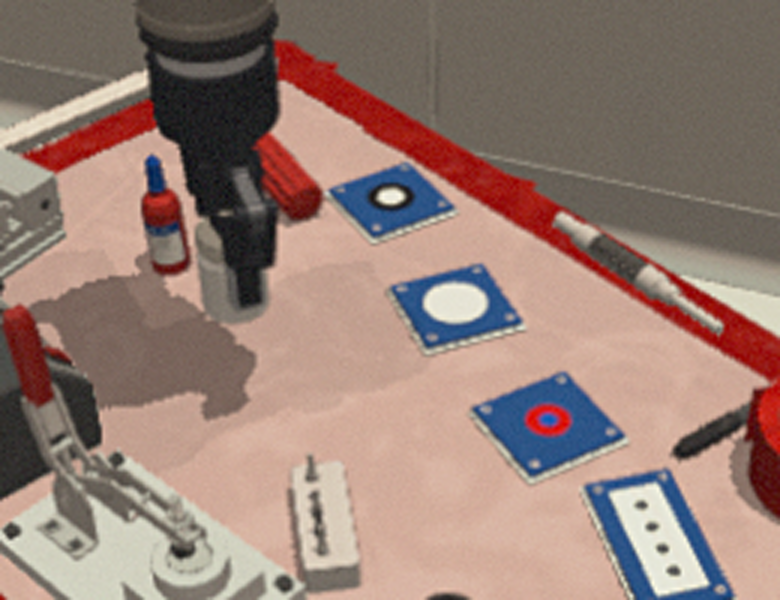

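The jar is lifted and upright in the jaws (opening 0.494 ≈ 42–44 mm), seen in the crop at (235,265). I'll place it and check.

Run:
```python
from pp import *
place([[603.5,109,85]],(603.5,109),90,27.5+8.3,0.75)
robot.movel([603.5,109,130],rate=150)
robot.movel([436,245,150],rate=250)
st("t")
p=snap("top","jar_placed",(180,140,300,170),2.6)
robot.command_gripper(0.55,40)
robot.movel([436,245,72],rate=150);robot.movel([436,245,48],rate=60)
robot.command_gripper(0,40); st("grip")
robot.movel([436,245,106],rate=80); st("lift")
snap("side","bot_lift",(180,120,260,200),3)
```

```text
over t 8.94 pos [602.4 109.   84.4] open 0.496 F [-0.3 -0.1 -1.1] j6 -1.52
down t 10.03 pos [603.5 109.   35.7] open 0.501 F [-0.1  0.1 -0.3] j6 -1.52
released t 10.57 pos [603.5 109.   35.8] open 0.755 F [-0.2  0.  -1. ] j6 -1.52
t t 12.37 pos [436.8 244.5 149.7] open 0.747 F [-0.2  0.1  0.4] j6 -1.21
grip t 14.25 pos [436.3 245.1  48.4] open 0.318 F [0.3 0.5 2.5] j6 -1.21
lift t 15.12 pos [435.7 244.9 105.6] open 0.321 F [-0.1 -0.4 -1.1] j6 -1.21
```

View pics/jar_placed.png

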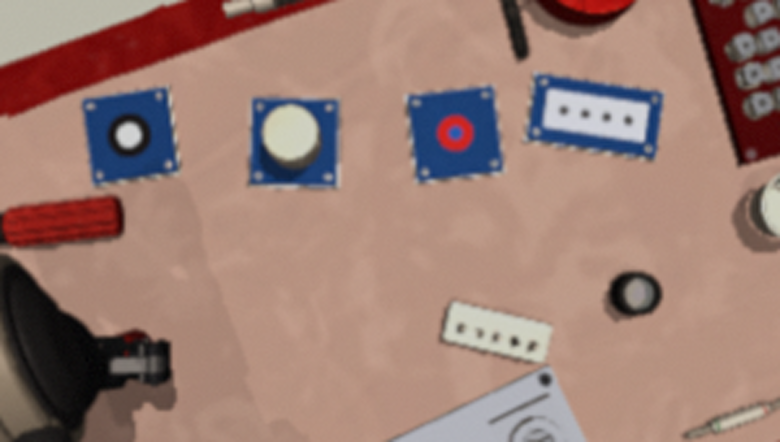

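View pics/bot_lift.png

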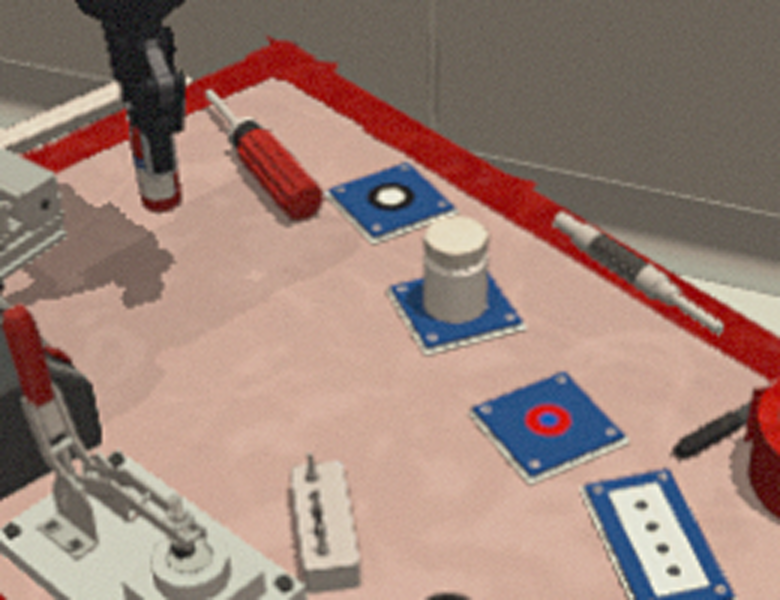

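The jar stands upright on its pad, lid at crop (291,131) in the top view and base centred at crop (457,300) in the side view. The bottle is held upright at side crop (158,170). I'll take the bottle to its pad through the clear lane, then pick the block.

Run:
```python
from pp import *
place([[490,100,106],[520,-24.5,106],[606.8,-24.5,106]],(606.8,-24.5),90,48.4+8.3,0.58)
robot.movel([606.8,-24.5,150],rate=150)
robot.move_ptp([443.2,-53.3,180],R(-15))
st("t")
snap("side","bot_placed",(260,150,240,180),3.3)
```

```text
over t 17.48 pos [605.5 -23.3 105.4] open 0.316 F [ 0.5 -0.1 -0.8] j6 -1.74
down t 18.57 pos [606.8 -24.5  56.6] open 0.319 F [-0.5  0.3  0.7] j6 -1.74
released t 19.11 pos [606.8 -24.5  56.7] open 0.578 F [-1.1 -0.2 -0.8] j6 -1.74
t t 21.39 pos [443.4 -53.3 179.7] open 0.58 F [-0.4 -0.1  0.2] j6 -0.03
```

View pics/bot_placed.png

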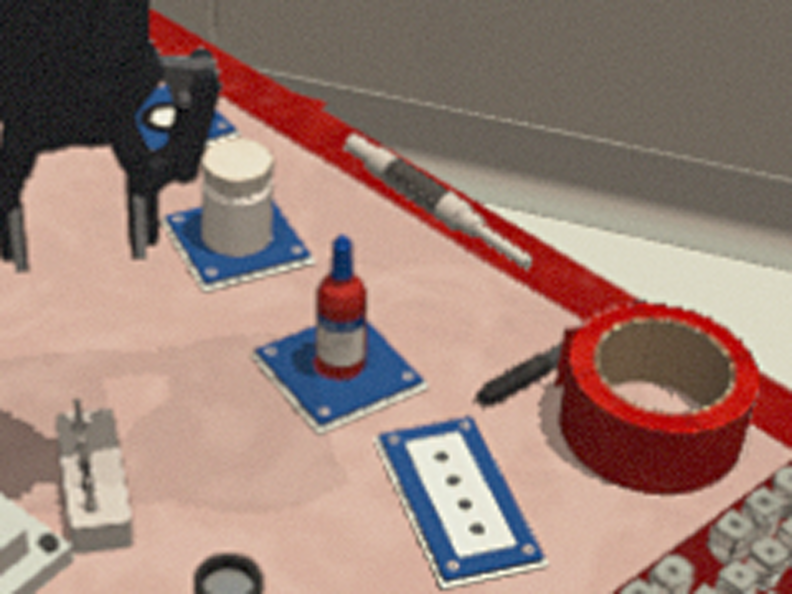

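The bottle stands upright in the middle of its pad (crop 341,360). The block comes next.

Run:
```python
from pp import *
robot.command_gripper(0.6,60)
robot.movel([443.2,-53.3,42],rate=200); robot.movel([443.2,-53.3,17],rate=50); st("at")
robot.command_gripper(0,60); st("grip")
robot.movel([443.2,-53.3,75],rate=80); st("lift")
snap("side","blk_lift",(230,180,240,180),3.3)
```

```text
at t 23.15 pos [443.1 -53.3  16.8] open 0.601 F [ 0.6 -0.5  0.3] j6 -0.03
grip t 23.46 pos [443.3 -53.3  17.4] open 0.363 F [-0.5 -0.   5.1] j6 -0.03
lift t 24.33 pos [442.9 -53.2  74.7] open 0.364 F [ 0.1  0.1 -2.6] j6 -0.03
```

View pics/blk_lift.png

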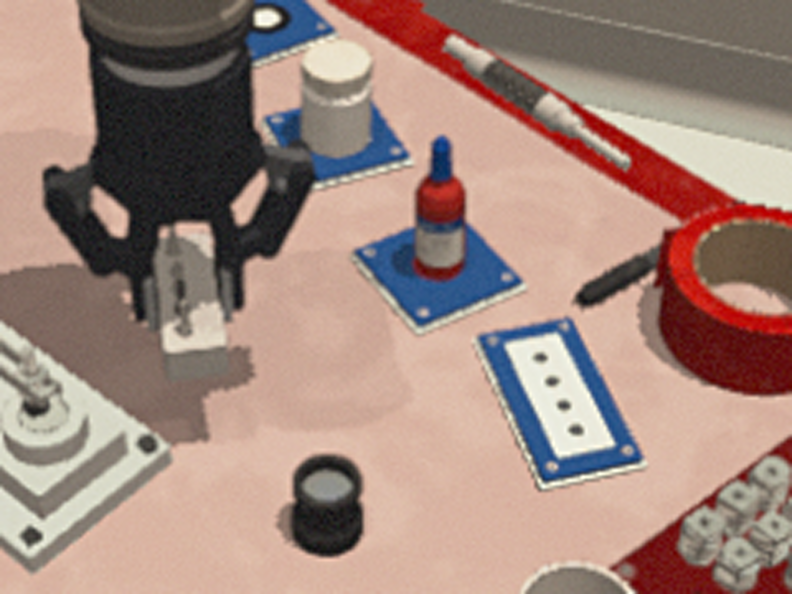

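Run:
```python
from pp import *
place([[505,-135,75],[618.6,-141.2,75]],(618.6,-141.2),-10,17.4+8.3,0.55)
robot.movel([618.6,-141.2,120],rate=150)
robot.move_ptp([470.6,-166.3,150],R(90))
st("t")
snap("side","blk_placed",(260,180,240,180),3.3)
p=snap("top","blk_placed_top",(270,140,260,170),3)
hsv=cv2.cvtColor(p["color"],cv2.COLOR_RGB2HSV)
P=cloud(p).reshape(-1,3)
q=P[(np.abs(P[:,0]-618)<50)&(np.abs(P[:,1]+141)<60)&(P[:,2]>21)&(P[:,2]<36)]
print(len(q),cv2.minAreaRect(q[:,:2].astype(np.float32)),np.median(q[:,2]))
```

```text
over t 25.76 pos [ 617.1 -140.2   74.4] open 0.362 F [-0.4 -0.1 -2.2] j6 -0.17
down t 26.85 pos [ 618.6 -141.2   25.6] open 0.36 F [-0.3 -0.4 -2.3] j6 -0.17
released t 27.36 pos [ 618.7 -141.2   25.8] open 0.547 F [-0.1  0.2  0.4] j6 -0.17
t t 29.79 pos [ 470.7 -166.3  149.7] open 0.552 F [ 0.5 -0.   0.2] j6 -2.06
587 ((617.2028198242188, -140.54669189453125), (86.99369049072266, 33.22357177734375), 80.95653533935547) 29.86120680515046
```

View pics/blk_placed.png

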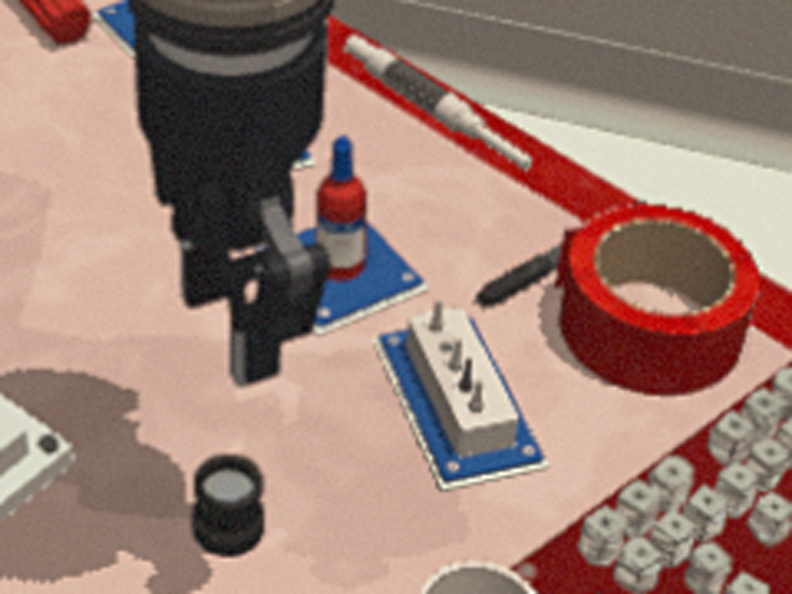

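View pics/blk_placed_top.png

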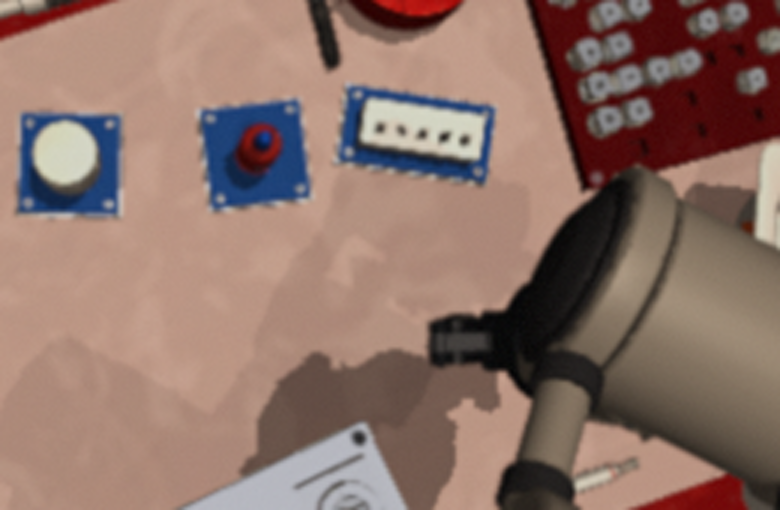

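The block is on its pad: fit (617.2,-140.5), yaw 81°, against the pad at (618.6,-141.2) and 80°. The loupe is last; it stands at crop (229,505) in the side view, untouched.

Run:
```python
from pp import *
robot.command_gripper(0.65,40)
robot.movel([470.6,-166.3,42],rate=200); robot.movel([470.6,-166.3,17],rate=50); st("at")
robot.command_gripper(0,40); st("grip")
robot.movel([470.6,-166.3,72],rate=80); st("lift")
snap("side","lp_lift",(230,200,240,180),3.3)
```

```text
at t 31.48 pos [ 470.6 -166.3   16.8] open 0.649 F [ 0.2  0.5 -0.3] j6 -2.06
grip t 31.8 pos [ 470.8 -166.4   17.5] open 0.403 F [-0.5  0.3  4.4] j6 -2.06
lift t 32.64 pos [ 470.3 -166.1   71.6] open 0.409 F [ 0.5  0.4 -0.6] j6 -2.06
```

View pics/lp_lift.png

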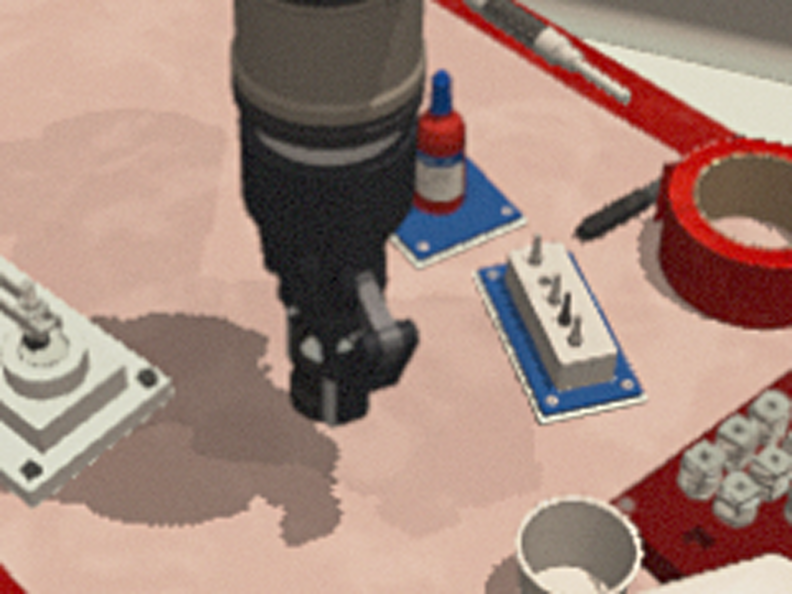

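Run:
```python
from pp import *
place([[500,-100,72],[505,185,72],[612.6,245.3,72]],(612.6,245.3),90,17.5+8.3,0.62)
robot.movel([612.6,245.3,120],rate=150)
robot.move_ptp([400,300,250],R(66))
st("t")
p=snap("top","end_top",(130,140,390,150),2)
s=snap("side","end_side",(200,130,260,200),3)
cs={"jar":((603.5,109),(66,76)),"loupe":((612.6,245.3),(42,52)),"bottle":((606.8,-24.5),(92,112)),"block":((618.6,-141.2),(24,36))}
for c,q in(("top",p),("side",s)):
    P=cloud(q).reshape(-1,3)
    for n,(xy,z) in cs.items():
        Q=P[(np.hypot(P[:,0]-xy[0],P[:,1]-xy[1])<(55 if n=="block" else 32))&(P[:,2]>z[0]-3)&(P[:,2]<z[1])]
        if len(Q)>5:
            lo,hi=np.percentile(Q,3,axis=0),np.percentile(Q,97,axis=0);print(c,n,len(Q),"mid-target",np.round(((lo+hi)/2)[:2]-xy,1),"z",np.median(Q[:,2]).round(1))
    for o in("torque_driver","steel_cup"): print(c,o,[(round(d["conf"],2),np.round(d["bbox"]).tolist()) for d in spotter.look_for(o,q)][:1])
```

```text
over t 35.55 pos [611.7 244.5  71.5] open 0.405 F [-0.6  0.5 -0.7] j6 -1.31
down t 36.61 pos [612.6 245.3  25.7] open 0.404 F [ 0.7  1.4 -0.4] j6 -1.31
released t 37.12 pos [612.6 245.3  25.8] open 0.618 F [ 0.4  0.6 -0.4] j6 -1.31
t t 38.9 pos [400.6 299.8 249.2] open 0.62 F [ 0.6 -0.1 -0.7] j6 -0.66
top jar 362 mid-target [-0.6 -2.4] z 68.7
top loupe 183 mid-target [-1.5 -1.3] z 44.4
top bottle 31 mid-target [-2.8  0. ] z 101.2
top block 590 mid-target [-1.7  1.2] z 29.9
top torque_driver [(0.67, [138.0, 216.0, 91.0, 20.0])]
top steel_cup [(0.56, [467.0, 206.0, 33.0, 22.0])]
side jar 254 mid-target [-2.3 -3.4] z 69.2
side loupe 124 mid-target [-0.3 -2.5] z 44.5
side bottle 52 mid-target [-2.7 -1.3] z 97.5
side block 710 mid-target [-1.1 -2.2] z 30.5
side torque_driver [(0.72, [253.0, 158.0, 36.0, 36.0])]
side steel_cup [(0.71, [386.0, 351.0, 38.0, 39.0])]
```

View pics/end_top.png

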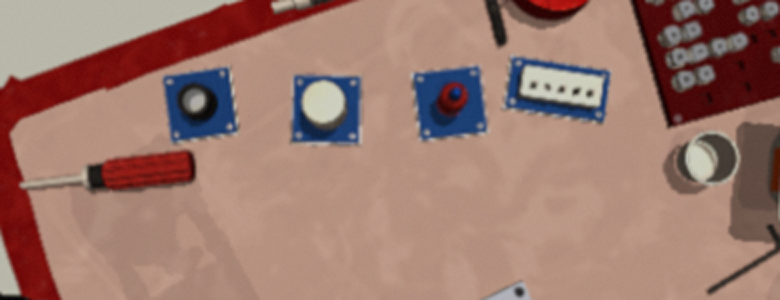

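View pics/end_side.png

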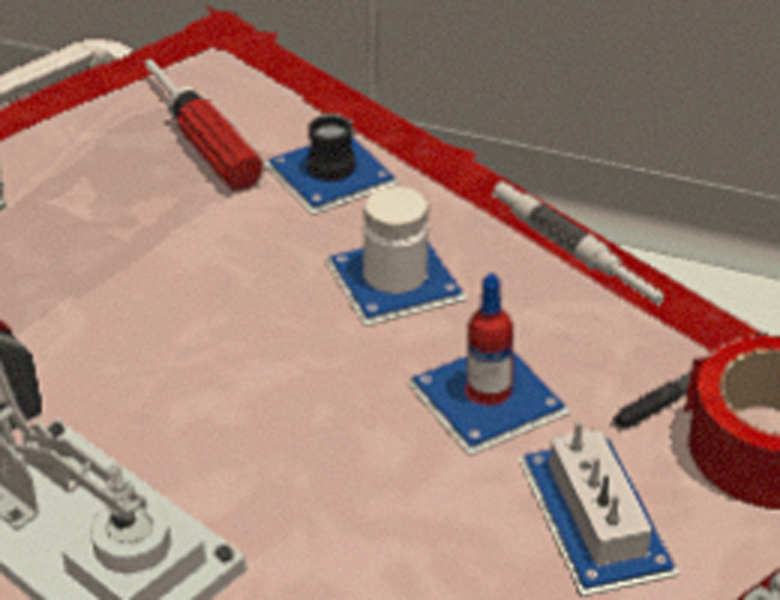

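All four things stand upright on their own pads, with centres within about 4 mm. The tops read at the expected heights: jar 69, bottle about 101, loupe 44–46, block 30 mm. The screwdriver (top crop 150,172) and the beaker (705,158) are where they were at the start. Handing in.

```bash
python3 -c "
from bench import robot
print(robot.sign_off(), robot.observe()['time'])"
```

```text
the job is handed in; nothing more can be done
the job is handed in; nothing more can be done
```

The job is handed in: the jar, red bottle, bit block and loupe are each standing on their own pad, set down in that order and released. The clock read about 39 s at my last check. The sign-off gave no verdict.

| Thing | Offset from picture centre, top camera (mm, x / y) | Side camera (mm, x / y) |
|---|---|---|
| Jar | -0.6 / -2.4 | -2.3 / -3.4 |
| Bottle | -2.8 / 0.0 | -2.7 / -1.3 |
| Loupe | -1.5 / -1.3 | -0.3 / -2.5 |
| Bit block | -1.7 / 1.2 | -1.1 / -2.2 |

- **Position and height:** The largest offset is about 4 mm, against the 12 mm limit. Top heights match standing upright, except the side camera's bottle reading (97.5 mm), which is lower because it took in the flank of the cap.
- **Bit block direction:** Its length lay about 1° off its rectangle, at 81° against 80°.
- **Screwdriver and beaker:** Both look unmoved in the last pictures. The spotter's beaker boxes agree with the start to about 3 px. Its screwdriver boxes differ by up to 13 px, because of how much of the thin shaft they took in.
- **Spotter errors:** It missed the bit block in the first top picture and gave wrong boxes for some pads in the side picture. I therefore measured positions from colour and depth instead.

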